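# Load the specimen tray for the lab run

### The arm

A 7-joint arm with a two-finger parallel gripper is mounted at the origin on the work surface. World frame = base frame: x ahead of the robot, y to its left, z up, the work surface at z = 0. Lengths are in mm, angles in rad, forces in N, time in s.
With the tool pointing down it reaches from about 425 to 1025 mm from the base axis. Payload 9.4 kg.
Tool frame: the origin (TCP) lies on the centre line of the jaws, within the pads' length; the fingertips stand 17 mm ahead of it and the grasp point (between the pads) lies 2 mm behind it; z points along the fingers, y is the line along which they close (so a half turn about z gives the same grasp; the last joint's range is limited). The gripper opens to 85 mm and grips with 20 to 120 N. Pads are 22 mm wide; open, the fingers measure 114 mm over their backs; the gripper's body (76 mm by 85 mm) begins 54 mm behind the grasp point. The pads swing forward as they close: fully open they stand 13 mm farther back than shut.
Start: joints at [-1.299, 0.599, -0.003, 1.599, 0.002, 0.943, -0.08], TCP at [247.788, 681.341, 216.275] pointing down, gripper open.
Joint ranges: [-2.57, 2.57], [-0.35, 1.97], [-1.29, 1.29], [0.11, 2.56], [-1.05, 4.19], [0.11, 1.86], [-2.63, 2.63]. Speed limits (rad/s): [2.22, 2.22, 3.01, 3.01, 3.14, 3.14, 3.14].

### API

Orientations are given as a unit quaternion [x, y, z, w].
In Python, from plant import readout, imaging, ctrl, spotter gives the robot as it stands.
- The arm moves only by the shell command python3 -m inch 'ROWS' [FORCE]. ROWS is JSON, a list of rows, each an object with "dp": the shift along the tool's x, y, z in mm, a list of three; "roll": the turn about the tool's z in rad; "fingers": the finger opening in mm, from 0 to 85.4. A call has 1 to 10 rows; each row is the pose to reach, as a shift and turn from the pose commanded when the call began, along the tool's axes at that moment; what a row does not reach only later rows make up. A row lasts 1/12 s, in which the tool goes at most 41.7 mm and 7.16 degrees, less where a joint would pass 70% of its speed; a pose out of reach is approached as far as the arm can. A call with a gripper value outside its range is refused whole. The fingers move at their own pace and stop on an object; FORCE is the grip in N (left out, the last holds). Time passes only in rows, so rows that repeat a pose let the fingers close. It gives the time, the measured TCP pose, the force, the opening and the grip force at its end, in the units of the state.
- readout.get_state(): the state, without advancing time (a new reading comes with each control period).
- imaging.capture(name): name is "side" or "top"; returns a dict with "image" (420x560x3 uint8, red, green, blue), "fx", "fy", "cx", "cy" (pixels), "pose" (4x4, takes a point from camera to world coordinates). Camera axes: x right, y down, z forward; pixel columns grow to the right and rows downward; lengths in mm; the calibration is good to about 2 mm. A picture is of the moment at which its call begins. There is no depth.
- ctrl.finish_job(): hands the job in; it is judged then, once.
Trained networks look in a picture, given as the dict that the camera call returned (one of the last four; its "shot" number tells which), for a name from the list of things; names that differ only in an ending like _2 or _b are one class to them, and where a whole thing is asked for, a point or a joint stands for the part that bears it (a point fixed in the world has none). Each returns a list of dicts, best first, with "conf" (0 to 1); they miss things now and then, are a little off and sometimes report something else, mostly with a low value. They report only what shows in the picture. A call takes as long as a camera call. They do not tell look-alikes from the thing itself.
- spotter.search_frame(name, picture): "at" ([x, y, z] in mm, in world coordinates, good to about 4 mm: the middle of the surface that is visible of it).
- spotter.cut_out(name, picture): "pixels" (420x560 bool, what is visible of it).
The state is a dict: "clock": time; "joint_positions": joint angles; "joint_velocities": joint speeds; "effort": joint torques, N m; "eef_pos": TCP position; "tool_rot": TCP orientation; "wrist_force": force on the tool from outside, world axes, zero at the start; "wrist_torque": the same for the moment, N m; "finger_gap": finger opening in mm; "finger_force": force on a finger pad.
Only numpy, scipy, OpenCV 4.12 (cv2) and the standard library are available. Lean on these libraries where they do the work, as an engineer would, in place of code of your own. Each camera call takes 0.05 s, during which the arm holds its last target. There are 200 camera calls.

### The job

Load the steel specimen tray for the lab run: stand each closed container upright and fully down in the well made for its size and shape, the large lidded cup in the widest round well, the smaller lidded pot in the middle one, the slim capped tube in the narrow one and the flat-sided slide mailer in the rectangular slot. The two open pots without lids are empty and do not go: leave them standing where they are on the desk.

Things in the scene. Friction and masses are not known exactly. Their poses are not given: they have to be found in the camera images.
- cup_mid (a point): Large specimen cup CLOSED with a white ribbed screw lid: round, 72 mm tall, body 61 mm in diameter, lid 65 mm in diameter over the top 16 mm, about 0.11 kg; it stands upright on the desk. The point is its centre, 36 mm above its underside; z is its axis.
- pot_mid (a point): Smaller specimen pot CLOSED with a white ribbed screw lid: round, 62 mm tall, body 43 mm in diameter, lid 47 mm in diameter over the top 14 mm, about 0.06 kg; upright on the desk. The point is its centre, 31 mm above its underside; z is its axis.
- tube_mid (a point): Slim specimen tube with a flat bottom, CLOSED with a white ribbed screw cap: round, 86 mm tall, body 27 mm in diameter, cap 30 mm in diameter over the top 16 mm, about 0.035 kg; upright on the desk. The point is its centre, 43 mm above its underside; z is its axis.
- mailer_mid (a point): Slide mailer, a closed flat-sided off-white plastic box standing on end on the desk: 22 mm (its x) by 38 mm (its y) by 84 mm tall (z), about 0.04 kg. The point is its centre, 42 mm above its underside.
- well_large (a point): The widest round well: in one of four fixed grey inserts, each 98 mm square, 32 mm high, set two by two 100 mm apart, in any order, in a steel tray 208 mm wide (rim 22 mm high) standing at any place and turn; their upper faces are 35 mm above the desk. Point: centre of the well's mouth on the upper face, z up. Size 77 mm in diameter, 26 mm deep, flat floor; for the large lidded cup.
- well_medium (a point): The middle round well: in one of four fixed grey inserts, each 98 mm square, 32 mm high, set two by two 100 mm apart, in any order, in a steel tray 208 mm wide (rim 22 mm high) standing at any place and turn; their upper faces are 35 mm above the desk. Point: centre of the well's mouth on the upper face, z up. Size 59 mm in diameter, 26 mm deep, flat floor; for the smaller lidded pot.
- well_slim (a point): The narrow round well: in one of four fixed grey inserts, each 98 mm square, 32 mm high, set two by two 100 mm apart, in any order, in a steel tray 208 mm wide (rim 22 mm high) standing at any place and turn; their upper faces are 35 mm above the desk. Point: centre of the well's mouth on the upper face, z up. Size 43 mm in diameter, 26 mm deep, flat floor; for the slim tube.
- well_slot (a point): The rectangular slot: in one of four fixed grey inserts, each 98 mm square, 32 mm high, set two by two 100 mm apart, in any order, in a steel tray 208 mm wide (rim 22 mm high) standing at any place and turn; their upper faces are 35 mm above the desk. Point: centre of the slot's mouth on the upper face, z up. Size 38 mm (x) by 54 mm (y), 26 mm deep, flat floor; the mailer's y side goes along its y, either way round.
- empty_cup_mid (a point): Look-alike: a large specimen cup WITHOUT lid, open and empty, same off-white plastic: 66 mm tall, 61 mm in diameter, walls 3 mm, only 0.025 kg; upright on the desk. Stays there. The point is its centre, 33 mm above its underside.
- empty_pot_mid (a point): Look-alike: a smaller specimen pot WITHOUT lid, open and empty: 57 mm tall, 43 mm in diameter, walls 3 mm, only 0.02 kg; upright on the desk. Stays there. The point is its centre, 28.5 mm above its underside.
There are look-alikes about, which are no part of the job. Leave any purple look-alike of the part that bears cup_mid alone.

How it is judged:
By the outcome, as a careful person would: the job done as asked, in the order asked, and still so for the second after the job is handed in, with the robot touching nothing.
It also fails if it takes over 115 s, if anything falls off the work surface, if the arm or the gripper's body presses on something with over 40 N, if the wrist force passes 120 N, or if a joint passes its speed limit or range.

## Working session

There is one attempt and no reset: what is moved stays moved. The work goes in short steps, Python scripts to look and compute and a shell command to move; the robot and the scene stay as the last step left them, time stands still between calls to the robot, and variables do not carry over. Pictures are saved under pics/ and viewed, at most 14 in all, crops included, and the job is handed in when it is done.

```bash
mkdir -p pics; ls
cat > h.py <<'E'
import numpy as np,cv2
from plant import readout,imaging,ctrl,spotter
from scipy.spatial.transform import Rotation as R
def px2w(p,uv,z):
    T=np.array(p["pose"]);d=T[:3,:3]@np.array([(uv[0]-p["cx"])/p["fx"],(uv[1]-p["cy"])/p["fy"],1]);o=T[:3,3]
    return o+d*(z-o[2])/d[2]
def w2px(p,w):
    T=np.array(p["pose"]);c=T[:3,:3].T@(np.array(w)-T[:3,3]);return [p["fx"]*c[0]/c[2]+p["cx"],p["fy"]*c[1]/c[2]+p["cy"]]
def save(p,n,crop=None,s=1):
    im=p["image"][:,:,::-1]
    if crop: im=im[crop[1]:crop[3],crop[0]:crop[2]]
    cv2.imwrite("pics/"+n,cv2.resize(im,None,fx=s,fy=s,interpolation=cv2.INTER_CUBIC))
E
python3 - <<'E'
from h import *
np.set_printoptions(precision=3,suppress=True)
ps={n:imaging.capture(n) for n in("top","side")}
for n,p in ps.items():
    save(p,n+"0.png",s=1.4); print(n,p["fx"],p["cx"],p["cy"]);print(np.array(p["pose"]))
s=readout.get_state();print(s["eef_pos"],s["tool_rot"],s["clock"]);print(R.from_quat(s["tool_rot"]).as_matrix())
for k in "cup_mid pot_mid tube_mid mailer_mid well_large well_medium well_slim well_slot empty_cup_mid empty_pot_mid".split():
    for n,p in ps.items():
        print(k,n,[(np.round(d["at"]).tolist(),round(d["conf"],2),np.round(w2px(p,d["at"])).tolist()) for d in spotter.search_frame(k,p)[:4]])
E
```

```text
pics
top 394.19474008042465 275.52102416657715 207.97567600779539
[[ -0.007  -0.987   0.163 430.507]
 [ -1.      0.01    0.02   18.945]
 [ -0.021  -0.163  -0.986 879.999]
 [  0.      0.      0.      1.   ]]
side 465.32527538127084 276.86261351168713 214.21952340567117
[[   0.981   -0.088    0.172  338.765]
 [  -0.192   -0.53     0.826 -986.084]
 [   0.019   -0.843   -0.537  713.216]
 [   0.       0.       0.       1.   ]]
[247.648 680.939 215.499] [ 0.174  0.985 -0.001 -0.   ] 0.1
[[-0.94   0.342 -0.   ]
 [ 0.342  0.94  -0.001]
 [-0.    -0.001 -1.   ]]
cup_mid top [([702.0, 94.0, 74.0], 0.96, [247.0, 144.0]), ([593.0, 68.0, 71.0], 0.8, [260.0, 195.0]), ([693.0, -17.0, 74.0], 0.67, [300.0, 148.0])]
cup_mid side [([698.0, -39.0, 55.0], 0.97, [338.0, 222.0]), ([698.0, 76.0, 60.0], 0.85, [326.0, 199.0]), ([472.0, -37.0, 52.0], 0.81, [251.0, 232.0]), ([591.0, 48.0, 51.0], 0.68, [290.0, 210.0])]
pot_mid top [([626.0, 217.0, 62.0], 0.57, [190.0, 181.0])]
pot_mid side [([626.0, 207.0, 41.0], 0.79, [290.0, 184.0])]
tube_mid top [([449.0, 64.0, 90.0], 0.73, [261.0, 264.0])]
tube_mid side [([43
[... 326 characters left out ...]
1.0, 211.0])]
well_medium top [([542.0, -262.0, 34.0], 0.58, [414.0, 220.0]), ([596.0, 69.0, 75.0], 0.43, [259.0, 193.0]), ([629.0, 216.0, 60.0], 0.37, [191.0, 180.0])]
well_medium side [([543.0, -254.0, 33.0], 0.81, [299.0, 292.0])]
well_slim top [([425.0, -177.0, 34.0], 0.69, [377.0, 275.0])]
well_slim side [([420.0, -166.0, 34.0], 0.59, [237.0, 272.0])]
well_slot top [([530.0, -163.0, 32.0], 0.62, [368.0, 226.0])]
well_slot side [([525.0, -156.0, 31.0], 0.93, [281.0, 265.0])]
empty_cup_mid top [([443.0, 364.0, 34.0], 0.9, [122.0, 269.0])]
empty_cup_mid side [([437.0, 335.0, 43.0], 0.76, [223.0, 169.0])]
empty_pot_mid top []
empty_pot_mid side [([556.0, 316.0, 34.0], 0.83, [261.0, 171.0])]
```

View pics/top0.png

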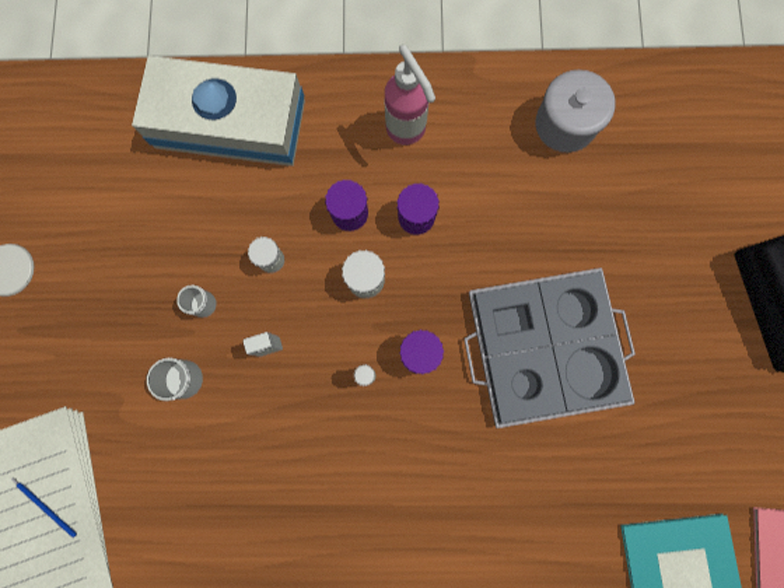

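View pics/side0.png

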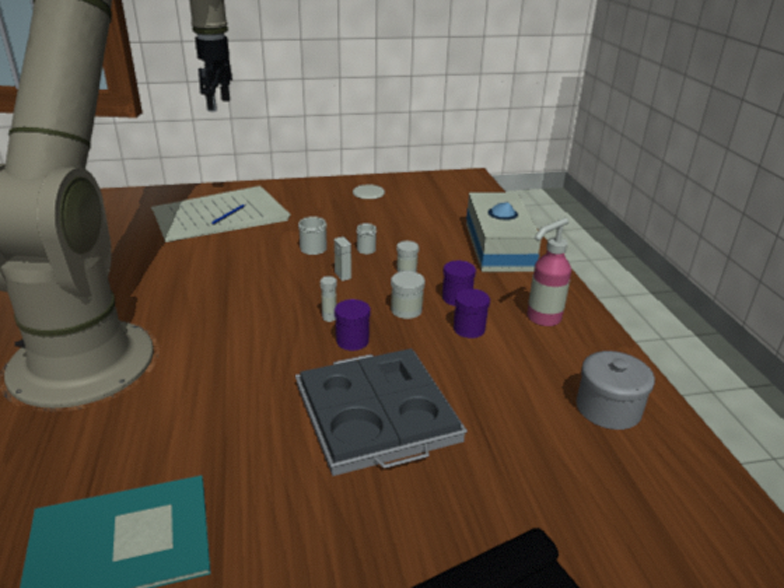

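The top view (1.4x) shows:
- Cup lid at (363,272), pot lid at (264,253), tube cap at (364,375), mailer at (257,343).
- Open pots at (190,300) and (170,380).
- Tray wells: slot (513,319), medium (577,307), slim (526,383), large (592,373).
- Three purple cups, to be left alone.

Run:
```python
from h import *
p=imaging.capture("top");im=p["image"].copy()
ov=im.copy()
def seg(uv,lo=14,r=40):
    m=np.zeros((422,562),np.uint8);g=cv2.cvtColor(im,cv2.COLOR_RGB2GRAY)
    cv2.floodFill(g,m,uv,255,lo,lo,4|cv2.FLOODFILL_FIXED_RANGE|cv2.FLOODFILL_MASK_ONLY|(255<<8))
    c=max(cv2.findContours(m[1:-1,1:-1],cv2.RETR_EXTERNAL,cv2.CHAIN_APPROX_NONE)[0],key=cv2.contourArea);return c
for n,uv,z,lo in(("cup",(259,194),72,40),("pot",(188,180),62,40),("tube",(260,267),86,40),("mailer",(183,246),84,25)):
    c=seg(uv,lo);(x,y),rad=cv2.minEnclosingCircle(c);r=cv2.minAreaRect(c)
    cv2.drawContours(ov,[c],-1,(255,0,0),1)
    w=np.array([px2w(p,q,z)[:2] for q in c[:,0,:].astype(float)],np.float32)
    print(n,r,"W:",px2w(p,r[0],z)[:2].round(1),cv2.minAreaRect(w))
g=cv2.cvtColor(im,cv2.COLOR_RGB2GRAY)
for k in "well_slot well_medium well_slim well_large".split():
    d=spotter.cut_out(k,p)[0];c=max(cv2.findContours(d["pixels"].astype(np.uint8),0,1)[0],key=cv2.contourArea)
    cv2.drawContours(ov,[c],-1,(255,255,0),1)
    w=np.array([px2w(p,q,35)[:2] for q in c[:,0,:].astype(float)],np.float32)
    print(k,d["conf"],cv2.minAreaRect(w))
p2=dict(p);p2["image"]=ov
save(p2,"a.png",(160,160,300,280),5);save(p2,"b.png",(325,185,460,310),5)
```

```text
cup ((259.0, 193.5), (29.0, 28.0), 90.0) W: [595.5  69.5] ((595.6871948242188, 69.5880126953125), (58.749149322509766, 61.915321350097656), 89.65628814697266)
pot ((187.25001525878906, 179.25001525878906), (19.091880798339844, 19.798988342285156), 45.0) W: [630.4 223.9] ((630.4524536132812, 223.86981201171875), (42.388031005859375, 42.31146240234375), 45.991310119628906)
tube ((260.0, 267.5), (13.0, 12.0), 90.0) W: [442.1  66.7] ((442.1356201171875, 66.6957015991211), (23.976961135864258, 25.658769607543945), 89.82258605957031)
mailer ((183.3000030517578, 244.40000915527344), (9.17060375213623, 18.024980545043945), 71.56504821777344) W: [489.6 222.4] ((489.5321350097656, 222.52947998046875), (18.78928565979004, 36.26938247680664), 18.033390045166016)Traceback (most recent call last):
  File "<stdin>", line 15, in <module>
IndexError: list index out of range
```

Run:
```python
from h import *
from scipy.optimize import least_squares
p=imaging.capture("top");im=p["image"].copy()
pts={"slot":(513,319),"med":(577,307),"slim":(526,383),"large":(592,373)}
# rough frame from visual centres, then refine by grey-face edges
W=np.array([px2w(p,np.array(v)/1.4,35)[:2] for v in pts.values()])
L=np.array([[0,0],[0,-100],[-100,0],[-100,-100]],float)-[-50,-50]
f=lambda q:((np.c_[np.cos(q[2])*L[:,0]-np.sin(q[2])*L[:,1],np.sin(q[2])*L[:,0]+np.cos(q[2])*L[:,1]]+q[:2])-W).ravel()
q=least_squares(f,[490,-215,0.2]).x;print(W.round(),q,f(q).round(1))
# insert upper faces: outline from brightness of face
hsv=cv2.cvtColor(im,cv2.COLOR_RGB2HSV);m=((hsv[...,1]<45)).astype(np.uint8)
roi=np.zeros_like(m);roi[180:315,325:462]=1
m=cv2.morphologyEx(m*roi,cv2.MORPH_OPEN,np.ones((7,7),np.uint8));c=max(cv2.findContours(m,0,1)[0],key=cv2.contourArea)
w=np.array([px2w(p,u,30)[:2] for u in c[:,0].astype(float)],np.float32);print("tray",cv2.minAreaRect(w))
big=cv2.resize(im[185:310,325:460],None,fx=5,fy=5,interpolation=cv2.INTER_CUBIC)[:,:,::-1].copy()
def dr(P,z,col):
    P=np.array([w2px(p,[*a,z]) for a in P]);cv2.polylines(big,[np.int32(((P-[325,185])+.5)*5)],True,col,1)
Rm=np.array([[np.cos(q[2]),-np.sin(q[2])],[np.sin(q[2]),np.cos(q[2])]])
tw=lambda P:(np.array(P)@Rm.T)+q[:2]
dr(tw([[99,99],[99,-99],[-99,-99],[-99,99]]),35,(0,255,0))
t=np.linspace(0,6.28,60)
for (n,l) in zip(pts,L):
    r={"slot":0,"med":29.5,"slim":21.5,"large":38.5}[n]
    P=l+np.c_[np.cos(t),np.sin(t)]*r if r else l+np.array([[19,27],[19,-27],[-19,-27],[-19,27]])
    dr(tw(P),35,(0,0,255)); print(n,tw(l).round(1))
cv2.imwrite("pics/b.png",big[:600])
```

```text
[[ 525. -159.]
 [ 543. -257.]
 [ 428. -174.]
 [ 443. -273.]] [ 4.84764403e+02 -2.15853537e+02  1.57894293e-01] [ 1.   0.2 -0.8 -0.1 -0.9 -0.4  0.7  0.3]
tray ((484.5035705566406, -213.04251098632812), (211.47132873535156, 212.90957641601562), 9.380749702453613)
slot [ 526.3 -158.6]
med [ 542.  -257.4]
slim [ 427.5 -174.3]
large [ 443.2 -273.1]
```

View pics/b.png

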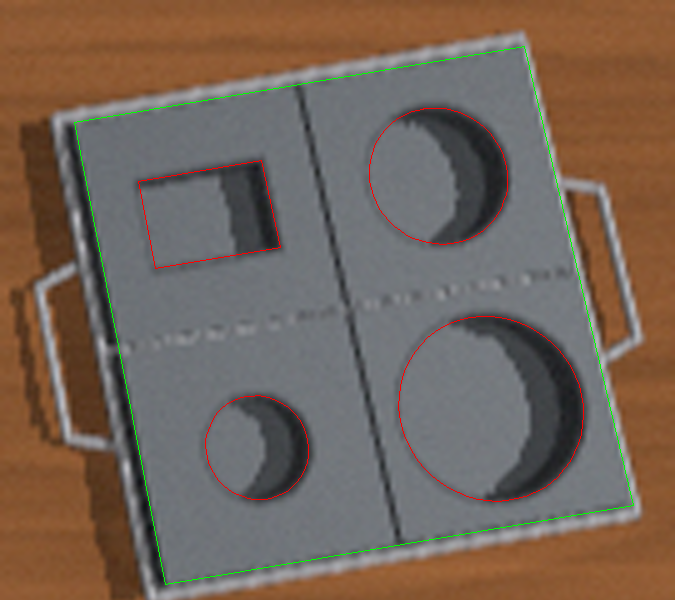

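The overlay matches all four wells and the tray's outer edge. Tray yaw is 9°.

```bash
cat >> h.py <<'E'
def go(*targets,yaw=None):
    s=readout.get_state();Rm=R.from_quat(s["tool_rot"]).as_matrix()
    print("clk",round(s["clock"],2),"at",np.round(s["eef_pos"],1),"yawY",round(np.degrees(np.arctan2(Rm[1,1],Rm[0,1])),1),"F",np.round(s["wrist_force"],1),"gap",round(s["finger_gap"],1),round(s["finger_force"],1))
    for t in targets: print(t,"dp",np.round(Rm.T@(np.array(t)-s["eef_pos"]),1))
    if yaw is not None: print("roll",round(np.arctan2(Rm[1,1],Rm[0,1])-np.radians(yaw),3))
E
python3 -c "
from h import *
go((595.5,69.5,160))"
```

```text
clk 1.25 at [247.8 681.4 216.3] yawY 70.0 F [-0.  -0.3  0.3] gap 85.7 0.0
(595.5, 69.5, 160) dp [-535.9 -456.2   56.3]
```

```bash
python3 -m inch '[{"dp":[-536,-456,56],"roll":0,"fingers":85},{"dp":[-536,-456,56],"roll":0,"fingers":85},{"dp":[-536,-456,56],"roll":0,"fingers":85},{"dp":[-536,-456,56],"roll":0,"fingers":85},{"dp":[-536,-456,56],"roll":0,"fingers":85},{"dp":[-536,-456,56],"roll":0,"fingers":85},{"dp":[-536,-456,56],"roll":0,"fingers":85},{"dp":[-536,-456,56],"roll":0,"fingers":85},{"dp":[-536,-456,56],"roll":0,"fingers":85},{"dp":[-536,-456,56],"roll":0,"fingers":85}]'; python3 -c "
from h import *
go((595.5,69.5,160),(595.5,69.5,60))"
```

```text
clock: 2.08
eef_pos: [453.9, 318.6, 183.4]
tool_rot: [0.173, 0.985, 0.0, 0.0]
wrist_force: [0.7, 0.0, 0.0]
finger_gap: 84.5
finger_force: 0.0
clk 2.08 at [453.9 318.6 183.4] yawY 70.0 F [0.7 0.  0. ] gap 84.5 0.0
(595.5, 69.5, 160) dp [-218.2 -185.8   23.4]
(595.5, 69.5, 60) dp [-218.1 -185.9  123.4]
```

```bash
python3 -m inch '[{"dp":[-218,-186,23],"roll":0,"fingers":85},{"dp":[-218,-186,23],"roll":0,"fingers":85},{"dp":[-218,-186,23],"roll":0,"fingers":85},{"dp":[-218,-186,23],"roll":0,"fingers":85},{"dp":[-218,-186,23],"roll":0,"fingers":85},{"dp":[-218,-186,23],"roll":0,"fingers":85},{"dp":[-218,-186,23],"roll":0,"fingers":85},{"dp":[-218,-186,23],"roll":0,"fingers":85},{"dp":[-218,-186,23],"roll":0,"fingers":85}]'; python3 -c "
from h import *
go((595.5,69.5,60))
p=imaging.capture('side');save(p,'c.png',(180,100,420,300),3)"
```

```text
clock: 2.83
eef_pos: [595.3, 68.1, 160.0]
tool_rot: [0.176, 0.984, -0.0, 0.0]
wrist_force: [-1.2, 1.9, 0.1]
finger_gap: 84.8
finger_force: 0.0
clk 2.83 at [595.3  68.1 160. ] yawY 69.7 F [-1.2  1.9  0.1] gap 84.8 0.0
(595.5, 69.5, 60) dp [  0.3   1.5 100. ]
```

View pics/c.png

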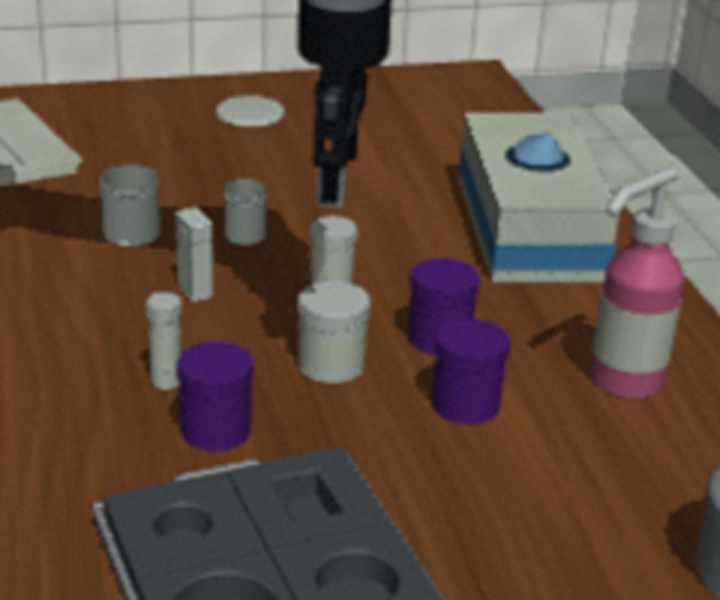

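The gripper, at column 333, hangs straight above the closed white cup at column 331. I'm descending to grip the lid.

```bash
python3 -m inch '[{"dp":[0,1,40],"roll":0,"fingers":85},{"dp":[0,1,75],"roll":0,"fingers":85},{"dp":[0,1,100],"roll":0,"fingers":85},{"dp":[0,1,100],"roll":0,"fingers":85},{"dp":[0,1,100],"roll":0,"fingers":60},{"dp":[0,1,100],"roll":0,"fingers":50},{"dp":[0,1,100],"roll":0,"fingers":50},{"dp":[0,1,100],"roll":0,"fingers":50},{"dp":[0,1,100],"roll":0,"fingers":50},{"dp":[0,1,100],"roll":0,"fingers":50}]' 35; python3 -m inch '[{"dp":[0,0,0],"roll":0,"fingers":50},{"dp":[0,0,-40],"roll":0,"fingers":50},{"dp":[0,0,-80],"roll":0,"fingers":50},{"dp":[0,0,-110],"roll":0,"fingers":50},{"dp":[0,0,-110],"roll":0,"fingers":50}]'; python3 -c "
from h import *
go((443.2,-273.1,170),(443.2,-273.1,69))"
```

```text
clock: 3.72
eef_pos: [595.2, 72.0, 61.3]
tool_rot: [0.174, 0.985, 0.0, 0.001]
wrist_force: [-1.0, 0.1, 0.1]
finger_gap: 50.3
finger_force: 0.0
clock: 4.13
eef_pos: [597.8, 72.2, 176.4]
tool_rot: [0.174, 0.985, 0.002, 0.004]
wrist_force: [0.6, 0.5, 0.5]
finger_gap: 50.0
finger_force: 0.0
clk 4.13 at [597.8  72.2 176.4] yawY 70.0 F [0.6 0.5 0.5] gap 50.0 0.0
(443.2, -273.1, 170) dp [  27.1 -377.4    4.5]
(443.2, -273.1, 69) dp [  27.9 -377.9  105.4]
```

Run:
```python
from h import *
p=imaging.capture('side');a=imaging.capture('top')
im=np.hstack([cv2.resize(q["image"][:,:,::-1][y:y+150,x:x+130],None,fx=3,fy=3) for q,x,y in((p,225,80),(a,195,120))]);cv2.imwrite("pics/d.png",im)
print(np.round(w2px(p,[597.8,72.2,176.4])),np.round(w2px(p,[597.8,72.2,159])),np.round(w2px(a,[597.8,72.2,159])))
for q in(p,a): print([(np.round(d["at"]),round(d["conf"],2)) for d in spotter.search_frame("cup_mid",q)])
```

```text
[293. 164.] [292. 170.] [255. 183.]
[(array([696., -36.,  53.]), 0.94), (array([590.,  45.,  52.]), 0.88), (array([697.,  75.,  62.]), 0.72), (array([470., -39.,  53.]), 0.72), (array([ 524., -154.,   33.]), 0.5), (array([ 441., -264.,   30.]), 0.39)]
[(array([706., -32.,  73.]), 0.63)]
```

View pics/d.png

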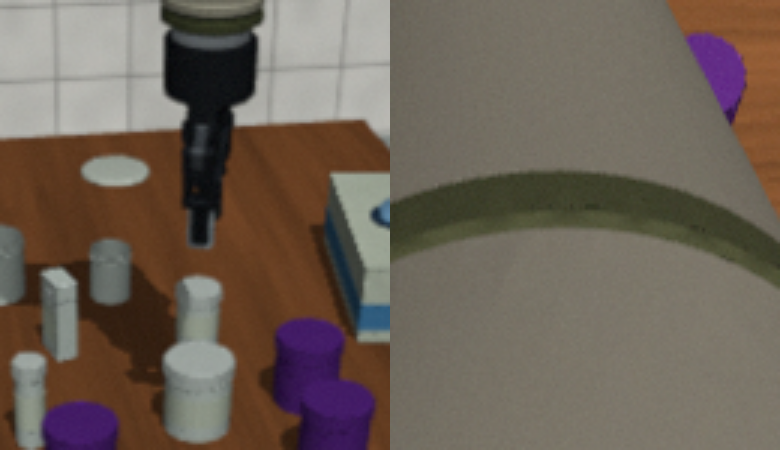

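The fingers closed on nothing and the cup hasn't moved. In the picture the fingertip, at about side px (292,162), sits higher than its projected position at row 170. I'm checking this offset against a fresh picture.

Run:
```python
from h import *
p=imaging.capture('side');s=readout.get_state();e=s["eef_pos"];print(np.round(e,1),s["finger_gap"])
print("init tip expected",np.round(w2px(p,[247.8,681.3,199])),np.round(w2px(p,[247.8,681.3,212])),"seen ~(151,77)")
im=cv2.resize(p["image"][:,:,::-1][70:250,220:360],None,fx=3.3,fy=3.3,interpolation=cv2.INTER_CUBIC)
for dz in range(-120,120,20):
    u=(np.array(w2px(p,[e[0],e[1],e[2]+dz]))-[220,70]+.5)*3.3
    cv2.circle(im,tuple(np.int32(u)),2,(0,0,255) if dz else (0,255,0),-1);cv2.putText(im,str(dz),tuple(np.int32(u+[60,3])),0,.4,(0,255,255),1)
t=np.linspace(0,6.28,40)
for z in(0,72): cv2.polylines(im,[np.int32([(np.array(w2px(p,[595.5+30*np.cos(a),69.5+30*np.sin(a),z]))-[220,70]+.5)*3.3 for a in t])],True,(0,255,0),1)
cv2.imwrite("pics/e.png",im)
```

```text
[593.9  71.8 169.1] 49.94343920822787
init tip expected [158.  89.] [157.  85.] seen ~(151,77)
```

View pics/e.png

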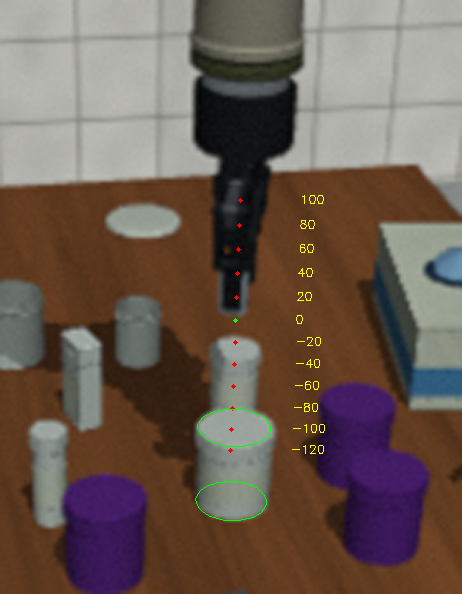

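The cup outline fits the picture, so the camera is sound. The real fingertips sit about 30 mm higher than the reported TCP implies. Descending to a reported z of 32 is safe under either reading, and the gap on closing (61 for body, 65 for lid) will settle it.

```bash
python3 -m inch '[{"dp":[0,0,0],"roll":0,"fingers":85},{"dp":[0,0,0],"roll":0,"fingers":85},{"dp":[0,0,0],"roll":0,"fingers":85},{"dp":[0,0,0],"roll":0,"fingers":85},{"dp":[0,-2,40],"roll":0,"fingers":85},{"dp":[0,-2,75],"roll":0,"fingers":85},{"dp":[0,-2,105],"roll":0,"fingers":85},{"dp":[0,-2,125],"roll":0,"fingers":85},{"dp":[0,-2,137],"roll":0,"fingers":85},{"dp":[0,-2,137],"roll":0,"fingers":85}]' 35
python3 - <<'E'
from h import *
go((595.5,69.5,32))
p=imaging.capture('side');e=readout.get_state()["eef_pos"];print(np.round(e,1))
im=cv2.resize(p["image"][:,:,::-1][110:260,220:360],None,fx=4,fy=4,interpolation=cv2.INTER_CUBIC)
cv2.imwrite("pics/f.png",im)
E
```

```text
clock: 5.22
eef_pos: [592.7, 69.9, 30.8]
tool_rot: [0.173, 0.985, -0.001, -0.002]
wrist_force: [-0.2, 0.2, 0.6]
finger_gap: 84.8
finger_force: 0.0
clk 5.22 at [592.7  69.9  30.8] yawY 70.0 F [-0.2  0.2  0.6] gap 84.8 0.0
(595.5, 69.5, 32) dp [-2.7  0.5 -1.3]
[593.6  70.   32.4]
```

View pics/f.png

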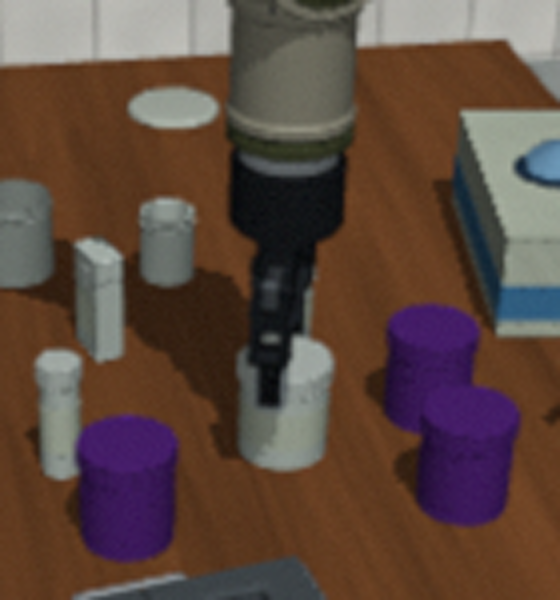

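The near finger now passes in front of the cup's lid, with its tip at crop (268,405). I'm closing.

```bash
python3 -m inch '[{"dp":[-1,0,0],"roll":0,"fingers":50},{"dp":[-1,0,0],"roll":0,"fingers":50},{"dp":[-1,0,0],"roll":0,"fingers":50},{"dp":[-1,0,0],"roll":0,"fingers":50},{"dp":[-1,0,0],"roll":0,"fingers":50},{"dp":[-1,0,0],"roll":0,"fingers":50}]' 35;  python3 - <<'E'
from h import *
go((595.5,69.5,32))
p=imaging.capture('side');e=readout.get_state()["eef_pos"];print(np.round(e,1),"tip z est from row 211:")
for z in (15,30,45,60): print(z,np.round(w2px(p,[577.6,26,z])))
E
```

```text
clock: 5.77
eef_pos: [596.3, 69.6, 35.1]
tool_rot: [0.174, 0.985, 0.0, 0.002]
wrist_force: [-0.4, -1.6, 7.2]
finger_gap: 62.4
finger_force: 37.9
clk 5.77 at [596.3  69.6  35.1] yawY 70.0 F [-0.4 -1.6  7.2] gap 62.4 37.9
(595.5, 69.5, 32) dp [ 0.7 -0.4  3.1]
[596.2  69.7  35.1] tip z est from row 211:
15 [287. 226.]
30 [287. 221.]
45 [287. 217.]
60 [287. 212.]
```

```bash
python3 -m inch '[{"dp":[0,0,-20],"roll":0,"fingers":50},{"dp":[0,0,-50],"roll":0,"fingers":50},{"dp":[0,0,-90],"roll":0,"fingers":50},{"dp":[0,0,-120],"roll":0,"fingers":50},{"dp":[0,0,-120],"roll":0,"fingers":50},{"dp":[0,0,-120],"roll":0,"fingers":50}]' 45;  python3 - <<'E'
from h import *
go((443.2,-273.1,160),(443.2,-273.1,44))
p=imaging.capture('side');e=readout.get_state()["eef_pos"];print(np.round(e,1))
im=cv2.resize(p["image"][:,:,::-1][70:220,220:360],None,fx=4,fy=4,interpolation=cv2.INTER_CUBIC)
cv2.imwrite("pics/g.png",im)
E
```

```text
clock: 6.32
eef_pos: [596.3, 69.9, 156.1]
tool_rot: [0.174, 0.985, 0.001, 0.003]
wrist_force: [0.1, -0.8, 0.0]
finger_gap: 61.7
finger_force: 49.2
clk 6.32 at [596.3  69.9 156.1] yawY 70.0 F [ 0.1 -0.8  0. ] gap 61.7 49.2
(443.2, -273.1, 160) dp [  26.6 -374.6   -5.1]
(443.2, -273.1, 44) dp [  27.1 -375.   110.9]
[595.3  69.7 154.4]
```

View pics/g.png

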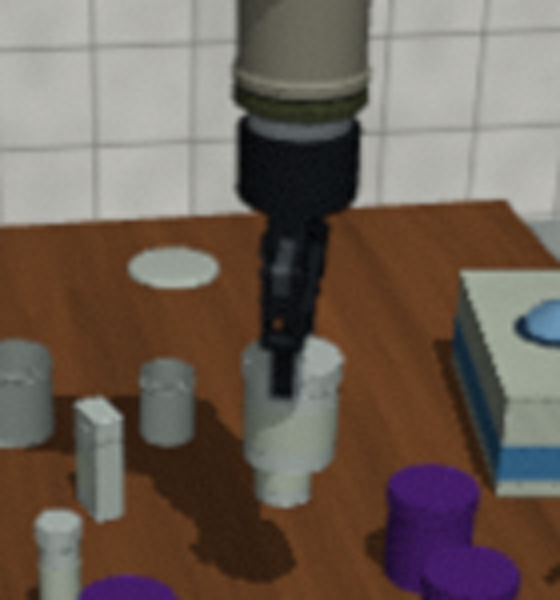

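The lid is held, with the tips about 8 mm below its lower edge. That confirms the fingers really are about 30 mm higher than reported. On the desk the grip TCP was 35, so the seated TCP should be about 44.

```bash
python3 -m inch '[{"dp":[27,-375,-5],"roll":0,"fingers":50},{"dp":[27,-375,-5],"roll":0,"fingers":50},{"dp":[27,-375,-5],"roll":0,"fingers":50},{"dp":[27,-375,-5],"roll":0,"fingers":50},{"dp":[27,-375,-5],"roll":0,"fingers":50},{"dp":[27,-375,-5],"roll":0,"fingers":50},{"dp":[27,-375,-5],"roll":0,"fingers":50},{"dp":[27,-375,-5],"roll":0,"fingers":50},{"dp":[27,-375,-5],"roll":0,"fingers":50},{"dp":[27,-375,-5],"roll":0,"fingers":50}]'; python3 -m inch '[{"dp":[0,0,0],"roll":0,"fingers":50},{"dp":[0,0,0],"roll":0,"fingers":50},{"dp":[0,0,0],"roll":0,"fingers":50}]'
python3 - <<'E'
from h import *
go((443.2,-273.1,75),(443.2,-273.1,44))
p=imaging.capture('side')
im=cv2.resize(p["image"][:,:,::-1][150:350,180:360],None,fx=3,fy=3,interpolation=cv2.INTER_CUBIC)
cv2.imwrite("pics/i.png",im)
E
```

```text
clock: 7.2
eef_pos: [436.1, -281.2, 157.2]
tool_rot: [0.179, 0.984, -0.001, -0.002]
wrist_force: [-0.5, 0.0, -0.8]
finger_gap: 61.4
finger_force: 49.3
clock: 7.45
eef_pos: [441.9, -271.9, 157.6]
tool_rot: [0.172, 0.985, 0.001, -0.0]
wrist_force: [-0.1, 0.2, -0.5]
finger_gap: 61.3
finger_force: 49.3
clk 7.45 at [ 441.9 -271.9  157.6] yawY 70.1 F [-0.1  0.2 -0.5] gap 61.3 49.3
(443.2, -273.1, 75) dp [-1.7 -0.8 82.6]
(443.2, -273.1, 44) dp [ -1.8  -0.8 113.6]
```

```bash
python3 -m inch '[{"dp":[-1.5,-1,30],"roll":0,"fingers":50},{"dp":[-1.5,-1,60],"roll":0,"fingers":50},{"dp":[-1.5,-1,75],"roll":0,"fingers":50},{"dp":[-1.5,-1,85],"roll":0,"fingers":50},{"dp":[-1.5,-1,92],"roll":0,"fingers":50},{"dp":[-1.5,-1,98],"roll":0,"fingers":50},{"dp":[-1.5,-1,103],"roll":0,"fingers":50},{"dp":[-1.5,-1,107],"roll":0,"fingers":50},{"dp":[-1.5,-1,110],"roll":0,"fingers":50},{"dp":[-1.5,-1,110],"roll":0,"fingers":50}]'
python3 - <<'E'
from h import *
go((443.2,-273.1,44))
p=imaging.capture('side')
im=cv2.resize(p["image"][:,:,::-1][150:350,180:360],None,fx=3,fy=3,interpolation=cv2.INTER_CUBIC)
cv2.imwrite("pics/i.png",im)
E
```

```text
clock: 8.33
eef_pos: [442.6, -275.0, 48.2]
tool_rot: [0.174, 0.985, -0.0, 0.0]
wrist_force: [0.3, 0.3, -0.6]
finger_gap: 61.8
finger_force: 49.4
clk 8.33 at [ 442.6 -275.    48.2] yawY 70.0 F [ 0.3  0.3 -0.6] gap 61.8 49.4
(443.2, -273.1, 44) dp [0.1 2.  4.2]
```

View pics/i.png

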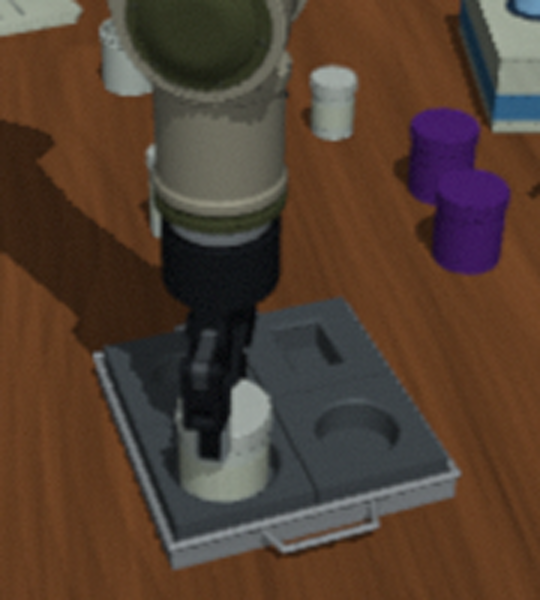

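The cup is inside the wide well, clear of its edges. I'm lowering to the floor.

```bash
python3 -m inch '[{"dp":[0,1.5,2],"roll":0,"fingers":50},{"dp":[0,1.5,3],"roll":0,"fingers":50},{"dp":[0,1.5,4],"roll":0,"fingers":50},{"dp":[0,1.5,5],"roll":0,"fingers":50},{"dp":[0,1.5,5],"roll":0,"fingers":50},{"dp":[0,1.5,5],"roll":0,"fingers":50}]'; python3 -c "
from h import *
go((443.2,-273.1,44))"
```

```text
clock: 8.88
eef_pos: [443.3, -273.7, 44.2]
tool_rot: [0.174, 0.985, -0.0, 0.001]
wrist_force: [-2.1, 1.1, 13.3]
finger_gap: 61.5
finger_force: 50.6
clk 8.88 at [ 443.3 -273.7   44.2] yawY 70.0 F [-2.1  1.1 13.3] gap 61.5 50.6
(443.2, -273.1, 44) dp [0.3 0.5 0.2]
```

```bash
python3 -m inch '[{"dp":[0,0,-1],"roll":0,"fingers":80},{"dp":[0,0,-1],"roll":0,"fingers":80},{"dp":[0,0,-1],"roll":0,"fingers":80},{"dp":[0,0,-1],"roll":0,"fingers":80},{"dp":[0,0,-40],"roll":0,"fingers":80},{"dp":[0,0,-80],"roll":0,"fingers":80},{"dp":[0,0,-110],"roll":0,"fingers":80},{"dp":[0,0,-110],"roll":0,"fingers":80},{"dp":[0,0,-110],"roll":0,"fingers":80}]'; python3 -c "
from h import *
go((630.4,223.9,150))"
```

```text
clock: 9.63
eef_pos: [443.9, -274.0, 154.9]
tool_rot: [0.174, 0.985, -0.001, 0.002]
wrist_force: [0.3, 0.2, 0.2]
finger_gap: 80.2
finger_force: 0.0
clk 9.63 at [ 443.9 -274.   154.9] yawY 70.0 F [0.3 0.2 0.2] gap 80.2 0.0
(630.4, 223.9, 150) dp [ -5.  531.7   4.7]
```

```bash
python3 -m inch '[{"dp":[-5,532,4],"roll":0,"fingers":70},{"dp":[-5,532,4],"roll":0,"fingers":70},{"dp":[-5,532,4],"roll":0,"fingers":70},{"dp":[-5,532,4],"roll":0,"fingers":70},{"dp":[-5,532,4],"roll":0,"fingers":70},{"dp":[-5,532,4],"roll":0,"fingers":70},{"dp":[-5,532,4],"roll":0,"fingers":70},{"dp":[-5,532,4],"roll":0,"fingers":70},{"dp":[-5,532,4],"roll":0,"fingers":70},{"dp":[-5,532,4],"roll":0,"fingers":70}]'; python3 -c "
from h import *
go((630.4,223.9,150))"
```

```text
clock: 10.47
eef_pos: [588.7, 118.6, 148.4]
tool_rot: [0.173, 0.985, -0.001, -0.001]
wrist_force: [0.6, -0.3, -0.1]
finger_gap: 70.2
finger_force: 0.0
clk 10.47 at [588.7 118.6 148.4] yawY 70.0 F [ 0.6 -0.3 -0.1] gap 70.2 0.0
(630.4, 223.9, 150) dp [ -3.3 113.2  -1.8]
```

```bash
python3 -m inch '[{"dp":[-3,113,0],"roll":0,"fingers":70},{"dp":[-3,113,0],"roll":0,"fingers":70},{"dp":[-3,113,0],"roll":0,"fingers":70},{"dp":[-3,113,0],"roll":0,"fingers":70},{"dp":[-3,113,0],"roll":0,"fingers":70},{"dp":[-3,113,0],"roll":0,"fingers":70}]'
python3 - <<'E'
from h import *
go((630.4,223.9,27))
p=imaging.capture('side')
im=cv2.resize(p["image"][:,:,::-1][80:270,200:360],None,fx=3,fy=3,interpolation=cv2.INTER_CUBIC)
cv2.imwrite("pics/j.png",im)
E
```

```text
clock: 10.97
eef_pos: [629.6, 220.8, 148.3]
tool_rot: [0.174, 0.985, -0.001, -0.001]
wrist_force: [-0.4, -0.8, -0.2]
finger_gap: 69.6
finger_force: 0.0
clk 10.97 at [629.6 220.8 148.3] yawY 70.0 F [-0.4 -0.8 -0.2] gap 69.6 0.0
(630.4, 223.9, 27) dp [1.000e-01 3.600e+00 1.213e+02]
```

View pics/j.png

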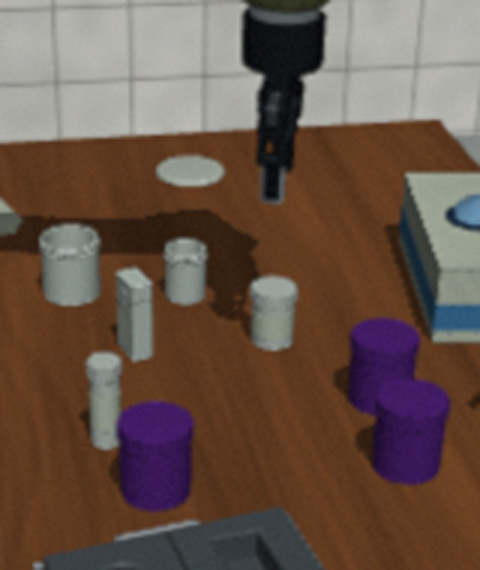

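The gripper is above the white-lidded pot at crop (273,312). I'm descending.

```bash
python3 -m inch '[{"dp":[0,3,40],"roll":0,"fingers":75},{"dp":[0,3,75],"roll":0,"fingers":75},{"dp":[0,3,100],"roll":0,"fingers":75},{"dp":[0,3,115],"roll":0,"fingers":75},{"dp":[0,3,121],"roll":0,"fingers":75},{"dp":[0,3,121],"roll":0,"fingers":75},{"dp":[0,3,121],"roll":0,"fingers":35},{"dp":[0,3,121],"roll":0,"fingers":35},{"dp":[0,3,121],"roll":0,"fingers":35},{"dp":[0,3,121],"roll":0,"fingers":35}]' 35; python3 -m inch '[{"dp":[0,0,0],"roll":0,"fingers":35},{"dp":[0,0,0],"roll":0,"fingers":35},{"dp":[0,0,0],"roll":0,"fingers":35}]';python3 -c "
from h import *
go((630.4,223.9,27))"
```

```text
clock: 11.85
eef_pos: [632.6, 224.6, 30.9]
tool_rot: [0.174, 0.985, 0.001, 0.001]
wrist_force: [-0.7, -1.5, 6.2]
finger_gap: 43.7
finger_force: 35.4
clock: 12.1
eef_pos: [632.6, 224.5, 30.8]
tool_rot: [0.174, 0.985, 0.0, 0.001]
wrist_force: [-0.1, -1.4, 6.5]
finger_gap: 43.8
finger_force: 35.5
clk 12.1 at [632.6 224.5  30.8] yawY 70.0 F [-0.1 -1.4  6.5] gap 43.8 35.5
(630.4, 223.9, 27) dp [ 1.8 -1.4  3.8]
```

```bash
python3 -m inch '[{"dp":[0,0,-20],"roll":0,"fingers":35},{"dp":[0,0,-50],"roll":0,"fingers":35},{"dp":[0,0,-90],"roll":0,"fingers":35},{"dp":[0,0,-130],"roll":0,"fingers":35},{"dp":[0,0,-130],"roll":0,"fingers":35},{"dp":[0,0,-130],"roll":0,"fingers":35}]' 45;  python3 -c "
from h import *
go((542,-257.4,155))"
```

```text
clock: 12.6
eef_pos: [633.2, 225.3, 162.7]
tool_rot: [0.174, 0.985, 0.002, 0.003]
wrist_force: [0.0, 0.1, -1.1]
finger_gap: 43.4
finger_force: 45.9
clk 12.6 at [633.2 225.3 162.7] yawY 70.0 F [ 0.   0.1 -1.1] gap 43.4 45.9
(542, -257.4, 155) dp [ -79.3 -484.9    6. ]
```

```bash
python3 -m inch '[{"dp":[-79,-485,6],"roll":0,"fingers":35},{"dp":[-79,-485,6],"roll":0,"fingers":35},{"dp":[-79,-485,6],"roll":0,"fingers":35},{"dp":[-79,-485,6],"roll":0,"fingers":35},{"dp":[-79,-485,6],"roll":0,"fingers":35},{"dp":[-79,-485,6],"roll":0,"fingers":35},{"dp":[-79,-485,6],"roll":0,"fingers":35},{"dp":[-79,-485,6],"roll":0,"fingers":35},{"dp":[-79,-485,6],"roll":0,"fingers":35},{"dp":[-79,-485,6],"roll":0,"fingers":35}]'; python3 -c "
from h import *
go((542,-257.4,155))"
```

```text
clock: 13.43
eef_pos: [552.7, -186.3, 153.1]
tool_rot: [0.173, 0.985, 0.0, -0.001]
wrist_force: [1.2, -0.8, -0.6]
finger_gap: 43.4
finger_force: 45.9
clk 13.43 at [ 552.7 -186.3  153.1] yawY 70.0 F [ 1.2 -0.8 -0.6] gap 43.4 45.9
(542, -257.4, 155) dp [-14.3 -70.5  -1.9]
```

```bash
python3 -m inch '[{"dp":[-14,-70,0],"roll":0,"fingers":35},{"dp":[-14,-70,0],"roll":0,"fingers":35},{"dp":[-14,-70,0],"roll":0,"fingers":35},{"dp":[-14,-70,0],"roll":0,"fingers":35},{"dp":[-14,-70,0],"roll":0,"fingers":35},{"dp":[-14,-70,0],"roll":0,"fingers":35},{"dp":[-14,-70,0],"roll":0,"fingers":35}]'; python3 -c "
from h import *
go((542,-257.4,42))"
```

```text
clock: 14.02
eef_pos: [543.7, -253.4, 153.8]
tool_rot: [0.172, 0.985, 0.0, -0.0]
wrist_force: [-0.3, 0.0, -0.1]
finger_gap: 43.2
finger_force: 46.0
clk 14.02 at [ 543.7 -253.4  153.8] yawY 70.2 F [-0.3  0.  -0.1] gap 43.2 46.0
(542, -257.4, 42) dp [  0.2  -4.4 111.8]
```

```bash
python3 -m inch '[{"dp":[0,-4,30],"roll":0,"fingers":35},{"dp":[0,-4,60],"roll":0,"fingers":35},{"dp":[0,-4,75],"roll":0,"fingers":35},{"dp":[0,-4,85],"roll":0,"fingers":35},{"dp":[0,-4,92],"roll":0,"fingers":35},{"dp":[0,-4,99],"roll":0,"fingers":35},{"dp":[0,-4,105],"roll":0,"fingers":35},{"dp":[0,-4,109],"roll":0,"fingers":35},{"dp":[0,-4,110],"roll":0,"fingers":35},{"dp":[0,-4,110],"roll":0,"fingers":35}]'; python3 -c "
from h import *
go((542,-257.4,40))"
```

```text
clock: 14.85
eef_pos: [542.0, -259.1, 44.2]
tool_rot: [0.174, 0.985, -0.0, 0.0]
wrist_force: [-0.9, -0.3, -1.2]
finger_gap: 43.3
finger_force: 46.0
clk 14.85 at [ 542.  -259.1   44.2] yawY 70.0 F [-0.9 -0.3 -1.2] gap 43.3 46.0
(542, -257.4, 40) dp [0.6 1.6 4.2]
```

```bash
python3 -m inch '[{"dp":[0,1.5,2],"roll":0,"fingers":35},{"dp":[0,1.5,3],"roll":0,"fingers":35},{"dp":[0,1.5,4],"roll":0,"fingers":35},{"dp":[0,1.5,5],"roll":0,"fingers":35},{"dp":[0,1.5,5],"roll":0,"fingers":35},{"dp":[0,1.5,5],"roll":0,"fingers":35}]'; python3 -c "
from h import *
go((542,-257.4,40))"
```

```text
clock: 15.35
eef_pos: [542.9, -257.8, 39.9]
tool_rot: [0.174, 0.985, -0.0, 0.001]
wrist_force: [-0.7, 0.5, 6.9]
finger_gap: 43.6
finger_force: 46.7
clk 15.35 at [ 542.9 -257.8   39.9] yawY 70.0 F [-0.7  0.5  6.9] gap 43.6 46.7
(542, -257.4, 40) dp [ 1.   0.  -0.1]
```

```bash
python3 -m inch '[{"dp":[0,0,-1],"roll":0,"fingers":62},{"dp":[0,0,-1],"roll":0,"fingers":62},{"dp":[0,0,-1],"roll":0,"fingers":62},{"dp":[0,0,-1],"roll":0,"fingers":62},{"dp":[0,0,-40],"roll":0,"fingers":62},{"dp":[0,0,-80],"roll":0,"fingers":62},{"dp":[0,0,-120],"roll":0,"fingers":62},{"dp":[0,0,-140],"roll":0,"fingers":62},{"dp":[0,0,-140],"roll":0,"fingers":62},{"dp":[0,0,-140],"roll":0,"fingers":62}]'; python3 -c "
from h import *
go((442.1,66.7,175),yaw=18)"
```

```text
clock: 16.18
eef_pos: [542.9, -257.9, 180.3]
tool_rot: [0.174, 0.985, -0.0, 0.001]
wrist_force: [0.6, -0.3, 0.2]
finger_gap: 62.0
finger_force: 0.0
clk 16.18 at [ 542.9 -257.9  180.3] yawY 70.0 F [ 0.6 -0.3  0.2] gap 62.0 0.0
(442.1, 66.7, 175) dp [205.7 270.5   4.7]
roll 0.908
```

```bash
python3 -m inch '[{"dp":[206,270,5],"roll":0.908,"fingers":62},{"dp":[206,270,5],"roll":0.908,"fingers":62},{"dp":[206,270,5],"roll":0.908,"fingers":62},{"dp":[206,270,5],"roll":0.908,"fingers":62},{"dp":[206,270,5],"roll":0.908,"fingers":62},{"dp":[206,270,5],"roll":0.908,"fingers":62},{"dp":[206,270,5],"roll":0.908,"fingers":62},{"dp":[206,270,5],"roll":0.908,"fingers":62},{"dp":[206,270,5],"roll":0.908,"fingers":62},{"dp":[206,270,5],"roll":0.908,"fingers":62}]';  python3 -m inch '[{"dp":[0,0,0],"roll":0,"fingers":62},{"dp":[0,0,0],"roll":0,"fingers":62}]'
python3 - <<'E'
from h import *
go((442.1,66.7,52),yaw=18)
p=imaging.capture('side')
im=cv2.resize(p["image"][:,:,::-1][80:330,160:360],None,fx=2.4,fy=2.4,interpolation=cv2.INTER_CUBIC)
cv2.imwrite("pics/k.png",im)
E
```

```text
clock: 17.02
eef_pos: [439.3, 69.6, 172.8]
tool_rot: [0.585, 0.811, -0.001, -0.001]
wrist_force: [0.4, -1.2, 0.6]
finger_gap: 62.1
finger_force: 0.0
clock: 17.18
eef_pos: [441.1, 65.2, 173.5]
tool_rot: [0.588, 0.809, -0.001, -0.0]
wrist_force: [0.1, 0.8, -0.7]
finger_gap: 61.8
finger_force: 0.0
clk 17.18 at [441.1  65.2 173.5] yawY 17.9 F [ 0.1  0.8 -0.7] gap 61.8 0.0
(442.1, 66.7, 52) dp [  1.2   1.5 121.5]
roll -0.001
```

View pics/k.png

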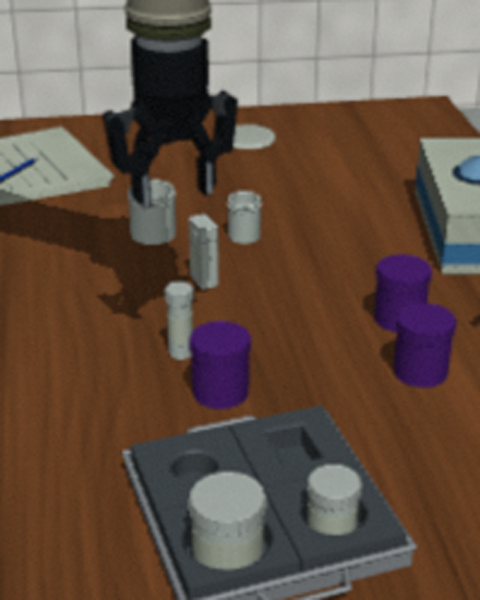

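The cup and pot stand in their wells. The gripper straddles the tube at crop (179,320). I'm descending.

```bash
python3 -m inch '[{"dp":[1,1,40],"roll":0,"fingers":62},{"dp":[1,1,75],"roll":0,"fingers":62},{"dp":[1,1,100],"roll":0,"fingers":62},{"dp":[1,1,115],"roll":0,"fingers":62},{"dp":[1,1,119],"roll":0,"fingers":62},{"dp":[1,1,119],"roll":0,"fingers":20},{"dp":[1,1,119],"roll":0,"fingers":20},{"dp":[1,1,119],"roll":0,"fingers":20},{"dp":[1,1,119],"roll":0,"fingers":20},{"dp":[1,1,119],"roll":0,"fingers":20}]' 25; python3 -m inch '[{"dp":[0,0,0],"roll":0,"fingers":20},{"dp":[0,0,0],"roll":0,"fingers":20},{"dp":[0,0,0],"roll":0,"fingers":20}]';python3 -c "
from h import *
go((442.1,66.7,54))"
```

```text
clock: 18.07
eef_pos: [442.3, 67.9, 56.0]
tool_rot: [0.588, 0.809, 0.001, 0.001]
wrist_force: [-0.2, -0.7, 5.0]
finger_gap: 27.0
finger_force: 25.1
clock: 18.32
eef_pos: [442.3, 67.9, 56.0]
tool_rot: [0.588, 0.809, 0.001, 0.001]
wrist_force: [0.0, -1.0, 9.5]
finger_gap: 27.1
finger_force: 25.4
clk 18.32 at [442.3  67.9  56. ] yawY 18.0 F [ 0.  -1.   9.5] gap 27.1 25.4
(442.1, 66.7, 54) dp [-1.1 -0.6  2. ]
```

```bash
python3 -m inch '[{"dp":[0,0,-20],"roll":0,"fingers":20},{"dp":[0,0,-50],"roll":0,"fingers":20},{"dp":[0,0,-90],"roll":0,"fingers":20},{"dp":[0,0,-125],"roll":0,"fingers":20},{"dp":[0,0,-125],"roll":0,"fingers":20},{"dp":[0,0,-125],"roll":0,"fingers":20}]' 30;  python3 -c "
from h import *
go((427.5,-174.3,175),yaw=9)"
```

```text
clock: 18.82
eef_pos: [442.8, 68.5, 182.2]
tool_rot: [0.587, 0.809, 0.002, 0.001]
wrist_force: [-0.7, 0.4, -0.6]
finger_gap: 26.9
finger_force: 29.9
clk 18.82 at [442.8  68.5 182.2] yawY 18.0 F [-0.7  0.4 -0.6] gap 26.9 29.9
(427.5, -174.3, 175) dp [-226.1  -89.7    6.7]
roll 0.158
```

```bash
python3 -m inch '[{"dp":[-226,-90,5],"roll":0,"fingers":20},{"dp":[-226,-90,5],"roll":0,"fingers":20},{"dp":[-226,-90,5],"roll":0,"fingers":20},{"dp":[-226,-90,5],"roll":0,"fingers":20},{"dp":[-226,-90,5],"roll":0,"fingers":20},{"dp":[-226,-90,5],"roll":0,"fingers":20},{"dp":[-226,-90,5],"roll":0,"fingers":20},{"dp":[-226,-90,5],"roll":0,"fingers":20},{"dp":[-226,-90,5],"roll":0,"fingers":20},{"dp":[-226,-90,5],"roll":0,"fingers":20}]';python3 -c "
from h import *
go((427.5,-174.3,68))"
```

```text
clock: 19.65
eef_pos: [425.7, -173.5, 174.4]
tool_rot: [0.587, 0.81, -0.0, -0.001]
wrist_force: [0.1, -1.0, -0.5]
finger_gap: 26.7
finger_force: 29.8
clk 19.65 at [ 425.7 -173.5  174.4] yawY 18.1 F [ 0.1 -1.  -0.5] gap 26.7 29.8
(427.5, -174.3, 68) dp [ -1.5   1.5 106.4]
```

```bash
python3 -m inch '[{"dp":[-1,1.5,25],"roll":0,"fingers":20},{"dp":[-1,1.5,50],"roll":0,"fingers":20},{"dp":[-1,1.5,70],"roll":0,"fingers":20},{"dp":[-1,1.5,78],"roll":0,"fingers":20},{"dp":[-1,1.5,85],"roll":0,"fingers":20},{"dp":[-1,1.5,92],"roll":0,"fingers":20},{"dp":[-1,1.5,98],"roll":0,"fingers":20},{"dp":[-1,1.5,103],"roll":0,"fingers":20},{"dp":[-1,1.5,105],"roll":0,"fingers":20},{"dp":[-1,1.5,105],"roll":0,"fingers":20}]'; python3 -c "
from h import *
go((427.5,-174.3,65))"
```

```text
clock: 20.48
eef_pos: [427.7, -175.4, 70.0]
tool_rot: [0.588, 0.809, 0.0, 0.0]
wrist_force: [-1.3, 0.8, -0.4]
finger_gap: 26.7
finger_force: 29.8
clk 20.48 at [ 427.7 -175.4   70. ] yawY 18.0 F [-1.3  0.8 -0.4] gap 26.7 29.8
(427.5, -174.3, 65) dp [1.1 0.2 5. ]
```

```bash
python3 -m inch '[{"dp":[1,0,2],"roll":0,"fingers":20},{"dp":[1,0,3],"roll":0,"fingers":20},{"dp":[1,0,4],"roll":0,"fingers":20},{"dp":[1,0,5],"roll":0,"fingers":20},{"dp":[1,0,6],"roll":0,"fingers":20},{"dp":[1,0,6],"roll":0,"fingers":20}]'; python3 -c "
from h import *
go((427.5,-174.3,65))"
```

```text
clock: 20.98
eef_pos: [427.7, -174.8, 65.0]
tool_rot: [0.588, 0.809, 0.0, 0.001]
wrist_force: [-2.4, -0.1, 15.8]
finger_gap: 26.7
finger_force: 31.3
clk 20.98 at [ 427.7 -174.8   65. ] yawY 18.0 F [-2.4 -0.1 15.8] gap 26.7 31.3
(427.5, -174.3, 65) dp [ 0.5  0.  -0. ]
```

Seated at 65, as predicted. I'm releasing, then going for the mailer.

```bash
python3 -m inch '[{"dp":[0,0,-1],"roll":0,"fingers":50},{"dp":[0,0,-1],"roll":0,"fingers":50},{"dp":[0,0,-1],"roll":0,"fingers":50},{"dp":[0,0,-1],"roll":0,"fingers":50},{"dp":[0,0,-40],"roll":0,"fingers":50},{"dp":[0,0,-80],"roll":0,"fingers":50},{"dp":[0,0,-110],"roll":0,"fingers":50},{"dp":[0,0,-110],"roll":0,"fingers":50},{"dp":[0,0,-110],"roll":0,"fingers":50}]'; python3 -c "
from h import *
go((489.6,222.4,175),yaw=18)"
```

```text
clock: 21.73
eef_pos: [428.3, -174.5, 175.4]
tool_rot: [0.588, 0.809, 0.001, 0.002]
wrist_force: [0.3, 0.0, 0.8]
finger_gap: 50.0
finger_force: 0.0
clk 21.73 at [ 428.3 -174.5  175.4] yawY 18.0 F [0.3 0.  0.8] gap 50.0 0.0
(489.6, 222.4, 175) dp [358.5 181.1   0.4]
roll 0.0
```

```bash
python3 -m inch '[{"dp":[358,181,0],"roll":0,"fingers":60},{"dp":[358,181,0],"roll":0,"fingers":60},{"dp":[358,181,0],"roll":0,"fingers":60},{"dp":[358,181,0],"roll":0,"fingers":60},{"dp":[358,181,0],"roll":0,"fingers":60},{"dp":[358,181,0],"roll":0,"fingers":60},{"dp":[358,181,0],"roll":0,"fingers":60},{"dp":[358,181,0],"roll":0,"fingers":60},{"dp":[358,181,0],"roll":0,"fingers":60},{"dp":[358,181,0],"roll":0,"fingers":60}]';  python3 -m inch '[{"dp":[0,0,0],"roll":0,"fingers":60},{"dp":[0,0,0],"roll":0,"fingers":60},{"dp":[0,0,0],"roll":0,"fingers":60}]'
python3 - <<'E'
from h import *
go((489.6,222.4,52),yaw=18)
p=imaging.capture('side')
im=cv2.resize(p["image"][:,:,::-1][80:330,160:360],None,fx=2.4,fy=2.4,interpolation=cv2.INTER_CUBIC)
cv2.imwrite("pics/l.png",im)
E
```

```text
clock: 22.57
eef_pos: [488.3, 226.6, 172.3]
tool_rot: [0.586, 0.81, -0.0, -0.001]
wrist_force: [1.1, 0.3, 1.9]
finger_gap: 60.1
finger_force: 0.0
clock: 22.82
eef_pos: [488.1, 220.8, 172.8]
tool_rot: [0.588, 0.809, -0.001, -0.0]
wrist_force: [-0.4, -1.0, 1.0]
finger_gap: 60.0
finger_force: 0.0
clk 22.82 at [488.1 220.8 172.8] yawY 18.0 F [-0.4 -1.   1. ] gap 60.0 0.0
(489.6, 222.4, 52) dp [  1.2   2.2 120.7]
roll -0.001
```

View pics/l.png

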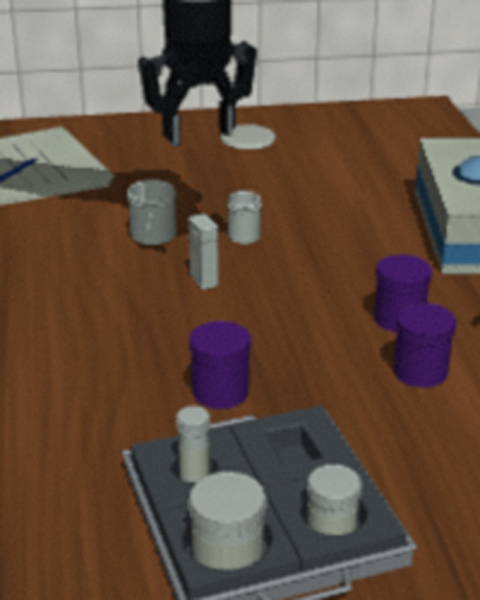

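The tube stands in the narrow well, and the mailer at crop (203,250) lies between the fingers (columns 172 and 228).

```bash
python3 -m inch '[{"dp":[1,2,40],"roll":0,"fingers":60},{"dp":[1,2,75],"roll":0,"fingers":60},{"dp":[1,2,100],"roll":0,"fingers":60},{"dp":[1,2,115],"roll":0,"fingers":60},{"dp":[1,2,119],"roll":0,"fingers":60},{"dp":[1,2,119],"roll":0,"fingers":12},{"dp":[1,2,119],"roll":0,"fingers":12},{"dp":[1,2,119],"roll":0,"fingers":12},{"dp":[1,2,119],"roll":0,"fingers":12},{"dp":[1,2,119],"roll":0,"fingers":12}]' 25; python3 -m inch '[{"dp":[0,0,0],"roll":0,"fingers":12},{"dp":[0,0,0],"roll":0,"fingers":12},{"dp":[0,0,0],"roll":0,"fingers":12},{"dp":[0,0,0],"roll":0,"fingers":12}]' 30;python3 -c "
from h import *
go((489.6,222.4,54))"
```

```text
clock: 23.7
eef_pos: [491.1, 223.5, 56.3]
tool_rot: [0.588, 0.809, 0.001, 0.0]
wrist_force: [-1.2, -0.9, 7.8]
finger_gap: 20.9
finger_force: 29.4
clock: 24.03
eef_pos: [491.1, 223.5, 56.2]
tool_rot: [0.588, 0.809, 0.001, 0.0]
wrist_force: [-0.5, -1.7, 8.3]
finger_gap: 21.0
finger_force: 29.5
clk 24.03 at [491.1 223.5  56.2] yawY 18.0 F [-0.5 -1.7  8.3] gap 21.0 29.5
(489.6, 222.4, 54) dp [-0.6 -1.8  2.2]
```

```bash
python3 -m inch '[{"dp":[0,0,-20],"roll":0,"fingers":12},{"dp":[0,0,-50],"roll":0,"fingers":12},{"dp":[0,0,-90],"roll":0,"fingers":12},{"dp":[0,0,-130],"roll":0,"fingers":12},{"dp":[0,0,-130],"roll":0,"fingers":12},{"dp":[0,0,-130],"roll":0,"fingers":12}]' 35;  python3 -c "
from h import *
go((526.3,-158.6,180),yaw=9.05)"
```

```text
clock: 24.53
eef_pos: [491.6, 224.4, 187.9]
tool_rot: [0.588, 0.809, 0.003, 0.001]
wrist_force: [0.1, 0.6, -1.7]
finger_gap: 21.3
finger_force: 35.3
clk 24.53 at [491.6 224.4 187.9] yawY 18.0 F [ 0.1  0.6 -1.7] gap 21.3 35.3
(526.3, -158.6, 180) dp [-375.   -85.6    6.7]
roll 0.157
```

```bash
python3 -m inch '[{"dp":[-375,-86,5],"roll":0.157,"fingers":12},{"dp":[-375,-86,5],"roll":0.157,"fingers":12},{"dp":[-375,-86,5],"roll":0.157,"fingers":12},{"dp":[-375,-86,5],"roll":0.157,"fingers":12},{"dp":[-375,-86,5],"roll":0.157,"fingers":12},{"dp":[-375,-86,5],"roll":0.157,"fingers":12},{"dp":[-375,-86,5],"roll":0.157,"fingers":12},{"dp":[-375,-86,5],"roll":0.157,"fingers":12},{"dp":[-375,-86,5],"roll":0.157,"fingers":12},{"dp":[-375,-86,5],"roll":0.157,"fingers":12}]'; python3 -m inch '[{"dp":[0,0,0],"roll":0,"fingers":12},{"dp":[0,0,0],"roll":0,"fingers":12},{"dp":[0,0,0],"roll":0,"fingers":12}]'; python3 -c "
from h import *
go((526.3,-158.6,70),yaw=9.05)"
```

```text
clock: 25.37
eef_pos: [523.6, -167.0, 179.4]
tool_rot: [0.652, 0.758, -0.001, 0.001]
wrist_force: [0.2, -0.5, -0.1]
finger_gap: 20.9
finger_force: 35.3
clock: 25.62
eef_pos: [524.1, -158.0, 179.3]
tool_rot: [0.649, 0.761, -0.0, -0.001]
wrist_force: [-0.7, 0.2, -0.3]
finger_gap: 21.2
finger_force: 35.3
clk 25.62 at [ 524.1 -158.   179.3] yawY 9.1 F [-0.7  0.2 -0.3] gap 21.2 35.3
(526.3, -158.6, 70) dp [ -1.1   2.2 109.3]
roll 0.001
```

```bash
python3 -m inch '[{"dp":[-1,2,25],"roll":0,"fingers":12},{"dp":[-1,2,50],"roll":0,"fingers":12},{"dp":[-1,2,70],"roll":0,"fingers":12},{"dp":[-1,2,80],"roll":0,"fingers":12},{"dp":[-1,2,88],"roll":0,"fingers":12},{"dp":[-1,2,95],"roll":0,"fingers":12},{"dp":[-1,2,102],"roll":0,"fingers":12},{"dp":[-1,2,107],"roll":0,"fingers":12},{"dp":[-1,2,109],"roll":0,"fingers":12},{"dp":[-1,2,109],"roll":0,"fingers":12}]'; python3 -c "
from h import *
go((526.3,-158.6,65),yaw=9.05)"
```

```text
clock: 26.45
eef_pos: [526.7, -160.4, 70.9]
tool_rot: [0.649, 0.76, -0.0, -0.0]
wrist_force: [-0.0, -0.3, -0.3]
finger_gap: 20.9
finger_force: 35.3
clk 26.45 at [ 526.7 -160.4   70.9] yawY 9.0 F [-0.  -0.3 -0.3] gap 20.9 35.3
(526.3, -158.6, 65) dp [ 1.9 -0.1  5.9]
roll -0.001
```

```bash
python3 -m inch '[{"dp":[2,0,2],"roll":0,"fingers":12},{"dp":[2,0,4],"roll":0,"fingers":12},{"dp":[2,0,5],"roll":0,"fingers":12},{"dp":[2,0,6],"roll":0,"fingers":12},{"dp":[2,0,7],"roll":0,"fingers":12},{"dp":[2,0,7],"roll":0,"fingers":12}]'; python3 -c "
from h import *
go((526.3,-158.6,65))"
```

```text
clock: 26.95
eef_pos: [526.6, -158.5, 65.3]
tool_rot: [0.65, 0.76, 0.0, 0.0]
wrist_force: [-2.9, 0.3, 16.4]
finger_gap: 20.7
finger_force: 37.3
clk 26.95 at [ 526.6 -158.5   65.3] yawY 9.0 F [-2.9  0.3 16.4] gap 20.7 37.3
(526.3, -158.6, 65) dp [-0.  -0.3  0.3]
```

Seated. I'm releasing, retreating to the left so the arm clears the view, and checking.

```bash
python3 -m inch '[{"dp":[0,0,-1],"roll":0,"fingers":45},{"dp":[0,0,-1],"roll":0,"fingers":45},{"dp":[0,0,-1],"roll":0,"fingers":45},{"dp":[0,0,-1],"roll":0,"fingers":45},{"dp":[0,0,-40],"roll":0,"fingers":45},{"dp":[0,0,-80],"roll":0,"fingers":45},{"dp":[0,0,-120],"roll":0,"fingers":45},{"dp":[0,0,-150],"roll":0,"fingers":45},{"dp":[0,0,-150],"roll":0,"fingers":45}]' && python3 -m inch '[{"dp":[350,0,0],"roll":0,"fingers":45},{"dp":[350,0,0],"roll":0,"fingers":45},{"dp":[350,0,0],"roll":0,"fingers":45},{"dp":[350,0,0],"roll":0,"fingers":45},{"dp":[350,0,0],"roll":0,"fingers":45},{"dp":[350,0,0],"roll":0,"fingers":45},{"dp":[350,0,0],"roll":0,"fingers":45},{"dp":[350,0,0],"roll":0,"fingers":45},{"dp":[350,0,0],"roll":0,"fingers":45},{"dp":[350,0,0],"roll":0,"fingers":45}]'
python3 - <<'E'
from h import *
p=imaging.capture('side');a=imaging.capture('top')
im=np.hstack([cv2.resize(q["image"][:,:,::-1][y:y+220,x:x+w],None,fx=2.4,fy=2.4) for q,x,y,w in((p,190,140,160),(a,310,140,160))]);cv2.imwrite("pics/m.png",im)
E
```

```text
clock: 27.7
eef_pos: [528.9, -159.6, 219.6]
tool_rot: [0.65, 0.76, 0.002, 0.004]
wrist_force: [1.0, -1.1, -0.4]
finger_gap: 44.8
finger_force: 0.0
clock: 28.53
eef_pos: [470.4, 192.4, 213.3]
tool_rot: [0.647, 0.763, 0.0, -0.001]
wrist_force: [-0.2, -1.3, 1.3]
finger_gap: 44.8
finger_force: 0.0
```

View pics/m.png

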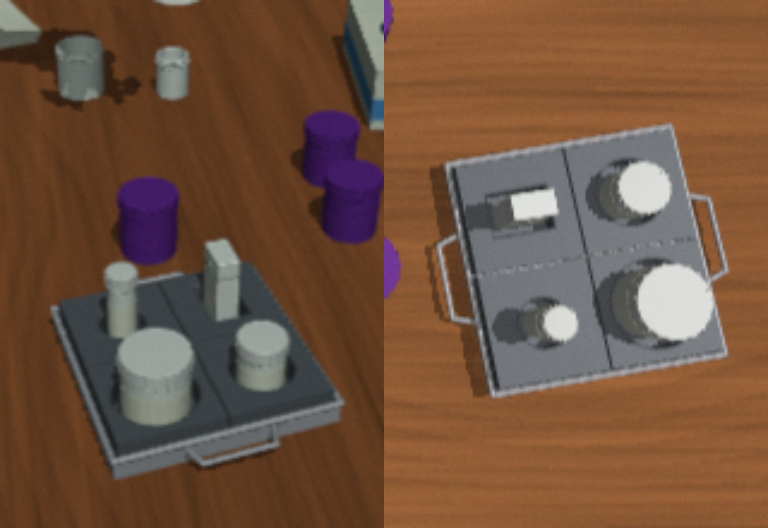

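All four containers stand upright in their own wells, and the open pots and purple cups are where they were. Handing in.

```bash
python3 -m inch '[{"dp":[0,0,0],"roll":0,"fingers":45},{"dp":[0,0,0],"roll":0,"fingers":45},{"dp":[0,0,0],"roll":0,"fingers":45},{"dp":[0,0,0],"roll":0,"fingers":45}]'; python3 -c "
from plant import ctrl
print(ctrl.finish_job())"
```

```text
clock: 28.97
eef_pos: [471.9, 186.2, 214.1]
tool_rot: [0.65, 0.76, 0.0, 0.0]
wrist_force: [0.4, 0.1, -0.1]
finger_gap: 44.6
finger_force: 0.0
the job is handed in; nothing more can be done
None
```

I handed the job in at about 29 s: the cup, pot, tube and mailer each stand upright and down in their own wells, and the two open pots and the purple cups were left untouched.

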